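Air the seedlings: press the propagator's lever to lift its lid, then ease it down

TASK

Air the seedlings in the green propagator caddy: with the fingertips press its side lever down until the linked clear lid stands fully open, and keep it there for a good three seconds. Then ease the lever up again so the lid comes down slowly and closes fully without dropping or slamming, and take your hand away. Work the lid by the lever alone, do not touch the lid itself, pick nothing up, and leave the pot, jar, screwdriver and trowel where they are.

Things in the scene. Friction and masses are not known exactly. Their poses are not given: they have to be found in the camera images.
- caddy: Green plastic propagator caddy with seedlings, screwed down. 220 (its x) by 280 (its y) mm; front wall 95, back wall 135 mm high, closed lid slopes down to the front. Origin: centre of the underside, on the bench; x to the back (hinge side), y to its left. A steel lever runs along its right (-y) wall; the paddle stands out in front, its centre 184 mm ahead and 185 mm right of the origin.
- pad (a point): Centre of the upper face of the lever's paddle: black ribbed rubber pad, 42 (caddy x) by 64 (caddy y) mm, on a steel plate (9 mm thick in all), free air below. 131 mm above the bench at rest, 74 mm with the lever fully down. It moves with the lever, 161 mm from a pivot 85 mm above the bench: almost straight down, 6 mm to the front. Its tilt goes from 0.18 rad back to 0.18 rad forward.
- lever (a joint): Lever angle in rad: 0 at rest (paddle up, lid closed), 0.36 fully down at its stop. The lid's weight brings it back up: pressing takes about 5 to 15 N at the pad, and if let go it flies up and the lid slams.
- lid (a joint): Lid angle in rad about its rear hinge: 0 closed on the rim, 0.937 fully open with the lever at its stop. A rod ties it to the lever both ways, so that it always follows: it turns 2.5 to 2.75 times as far as the lever.
- lid_edge (a point): Middle of the front edge of the lid, a clear plastic sheet in an aluminium frame, 230 by 292 by 10 mm, about 0.45 kg, hinged at the caddy's back 139 mm above the bench; the point moves with the lid. Closed it is about 105 mm above the bench, fully open about 300 mm. The lid is not to be touched.
- pot: Empty terracotta pot, 96 mm across the rim, 90 mm tall, standing loose beside the caddy. Origin: centre of its underside; z up its axis. Leave alone.
- jar: Clear glass jar with a steel twist cap, 74 mm across, 115 mm tall, standing loose beside the caddy. Origin: centre of its underside; z up its axis. Leave alone.
- screwdriver: Orange-handled screwdriver, 200 mm long, lying loose in front of the caddy. Origin: middle of its length, on the bench; its x runs to the tip. Leave alone.
- trowel: Stainless trowel with a wooden handle, 300 mm long, lying loose to the right of the caddy. Origin: middle of its length, on the bench; its x runs to the blade. Leave alone.

How it is judged (in metres and radians):
On the way, in this order (a step that is already met when the one before it is completed fails the run):
1. the lid is fully open (within about 5 degrees of its stop) and stays so for two and a half seconds (value of joint lid above 0.85 rad), for 2.5 s.
2. the lid is down again, closed (value of joint lid below 0.03 rad), for 0.3 s.
At the end, for the whole second after the job is handed in: The lid lies closed (under 0.03 rad) and still, the lever is back at rest (under 0.015 rad), and pot, jar, screwdriver and trowel are within 12 mm of where they were, pot and jar upright (value of joint lid below 0.03 rad and value of joint lever below 0.015 rad and velocity of joint lid between -0.05 and 0.05 rad/s and distance of each of pot, jar, screwdriver, trowel from where it was at the start of the episode below 0.012 m and angle between each of pot, jar's own z axis and vertical below 0.1 rad); the robot touches nothing.
It fails at once if the lid drops or slams: it falls faster than 2 rad/s (front edge about 0.45 m/s) (velocity of joint lid below -2 rad/s).
It fails at once if the robot touches the lid (contact force between any of the fingers, the arm and lid above 0.5 N).
It fails at once if pot, jar, screwdriver or trowel is pushed, lifted or carried by more than 12 mm (distance of any of pot, jar, screwdriver, trowel from where it was at the start of the episode above 0.012 m).
It also fails if it takes over 54 s, if anything falls off the work surface, if the arm or the gripper's body presses on something with over 40 N, if the wrist force passes 120 N, or if a joint passes its speed limit or range.

ROBOT

A 6-joint arm with a two-finger parallel gripper is mounted at the origin on the work surface. World frame = base frame: x ahead of the robot, y to its left, z up, the work surface at z = 0. Lengths are in mm, angles in degrees, forces in N, time in s.
With the tool pointing down it reaches from about 325 to 1000 mm from the base axis. Payload 5.1 kg.
Tool frame: the origin (TCP) lies at the very end of the fingers, on their centre line; the grasp point (between the pads) lies 19 mm behind it; y points along the fingers, x is the direction in which the jaws open and shut, and the axes are right-handed (so a half turn about y gives the same grasp; the last joint's range is limited). The gripper opens to 85 mm and grips with 20 to 120 N. Pads are 22 mm wide; open, the fingers measure 114 mm over their backs; the gripper's body (76 mm by 85 mm) begins 54 mm behind the grasp point. The pads swing forward as they close: fully open they stand 13 mm farther back than shut.
Start: joints at [67.517, 7.093, 94.555, -0, 78.352, -4.733], TCP at [198.185, 619.037, 211.222] pointing down, gripper open.
Joint ranges: [-149.61, 149.61], [-58.7, 133.49], [1.44, 155.28], [-77.14, 257.14], [18.33, 153.61], [-166.67, 166.67]. Speed limits (degrees/s): [147.25, 147.25, 180, 180, 180, 180].

INTERFACE

Orientations are given as a 3x3 rotation matrix whose columns are the frame's x, y, z axes.
In Python, from plant import bot gives the robot as it stands. The module is installed in compiled form; this text tells all that it offers.
- The arm moves only by the shell command python3 -m crank 'ROWS' [FORCE]. ROWS is JSON, a list of rows, each a list of 7 numbers: the shift along the tool's x, y, z in cm, then the turn, a rotation vector about the tool's x, y, z in rad, then the opening, from -1 (shut) to 1 (fully open), so that 0 is half open. A call has 1 to 20 rows; each row shifts and turns the pose as measured when the row begins, along the tool's axes as they then stand; what a row does not reach is not made up. A row lasts 1/12 s, in which the tool goes at most 41.7 mm and 7.16 degrees, less where a joint would pass 70% of its speed; a pose out of reach is approached as far as the arm can. A call with a gripper value outside its range is refused whole. The fingers move at their own pace and stop on an object; FORCE is the grip in N (left out, the last holds). Time passes only in rows, so rows that do not move let the fingers close. It gives the time, the measured TCP pose, the force and the opening at its end, in the units of the state.
- bot.state(): the state, without advancing time (a new reading comes with each control period).
- bot.snapshot(name): name is "scene" or "top"; returns the picture (420x560x3 uint8, red, green, blue); there is no depth.
- bot.camera_params(name): a dict with "fx", "fy", "cx", "cy" (pixels), "k1" (the pictures are not rectified: a ray, as slopes to the right and down, at radius r is drawn at 1 + k1 r^2 times it, then the intrinsics apply), "world_to_cam" (4x4, takes a point from world to camera coordinates). Camera axes: x right, y up, looking along -z (the intrinsics and any distortion apply to the point x, -y, -z); pixel columns grow to the right and rows downward; lengths in mm; the calibration is good to about 2 mm. A picture is of the moment at which its call begins. camera_params takes no time and is no camera call.
- bot.finish_job(): hands the job in, once; it reports no verdict.
The state is a dict: "t": time; "joint_positions": joint angles; "qvel": joint speeds; "joint_efforts": joint torques, N m; "tool_pos": TCP position; "tool_rot": TCP orientation; "force": force on the tool from outside, world axes, zero at the start; "wrist_torque": the same for the moment, N m; "width": finger opening in mm.
Only numpy, scipy, OpenCV 4.12 (cv2) and the standard library are available. Lean on these libraries where they do the work, as an engineer would, in place of code of your own. Each camera call takes 0.05 s, during which the arm holds its last target. There are 200 camera calls.

## Working session

There is one attempt and no reset: what is moved stays moved. The work goes in short steps, Python scripts to look and compute and a shell command to move; the robot and the scene stay as the last step left them, time stands still between calls to the robot, and variables do not carry over. Pictures are saved under pics/ and viewed, about 8 in all and at most 12, crops included, and the job is handed in when it is done.

```bash
mkdir -p pics
python3 - <<'E'
from plant import bot
import cv2
for n in("scene","top"):
    cv2.imwrite(f"pics/{n}0.png",bot.snapshot(n)[:,:,::-1]); print(n,bot.camera_params(n))
s=bot.state();print(s)
E
```

```text
scene {'fx': 444.79625452332164, 'fy': 444.79625452332164, 'cx': 274.1209038221836, 'cy': 202.7799484475567, 'k1': -0.13862590307378173, 'world_to_cam': array([[-8.83574172e-01,  4.67738770e-01, -2.27404069e-02,
         5.28030811e+02],
       [-2.91212725e-01, -5.10784418e-01,  8.08884681e-01,
         5.59578652e+01],
       [ 3.66731281e-01,  7.21331908e-01,  5.87527401e-01,
        -1.42166776e+03],
       [ 0.00000000e+00,  0.00000000e+00,  0.00000000e+00,
         1.00000000e+00]])}
top {'fx': 426.1860142855898, 'fy': 426.1860142855898, 'cx': 279.76262932869344, 'cy': 208.18787526341544, 'k1': -0.12513777354625213, 'world_to_cam': array([[-2.08671655e-02, -9.99775301e-01, -3.72959856e-03,
        -3.25718305e+01],
       [ 9.77802708e-01, -2.11861806e-02,  2.08453856e-01,
        -5.90640084e+02],
       [-2.08486032e-01,  7.03029529e-04,  9.78025092e-01,
        -1.15849256e+03],
       [ 0.00000000e+00,  0.00000000e+00,  0.00000000e+00,
         1.00000000e+00]])}
{'t': 0.1, 'joint_positions': array([ 6.75177569e+01,  7.13217546e+00,  9.46271329e+01,  7.12921941e-04,
        7.83523003e+01, -4.73298949e+00]), 'qvel': array([-0.07276647, -0.08536186, -0.20032175, -0.00942504,  0.11749865,
        0.0503413 ]), 'joint_efforts': array([ 1.90808078e-04, -4.24931002e+01, -3.66654181e+01, -1.12871876e-04,
        3.94979113e-03,  6.15721149e-06]), 'tool_pos': array([197.95200611, 618.49549702, 210.03965873]), 'tool_rot': array([[ 3.04853563e-01, -7.56145935e-04, -9.52398936e-01],
       [ 9.52397260e-01, -1.79523017e-03,  3.04854451e-01],
       [-1.94028976e-03, -9.99998103e-01,  1.72869003e-04]]), 'force': array([-0.0144738 ,  0.56221367,  0.78159565]), 'wrist_torque': array([ 0.01946803, -0.05580851,  0.05655656]), 'width': 85.43556195758022}
```

View pics/scene0.png

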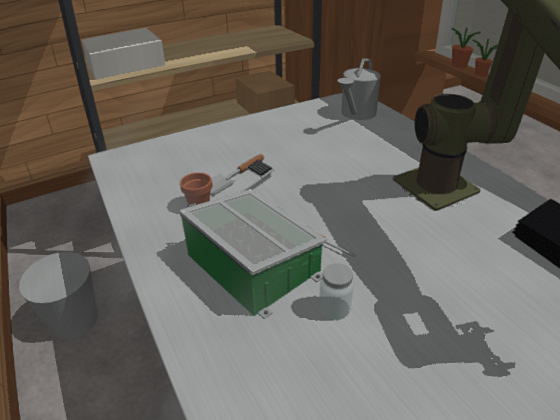

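View pics/top0.png

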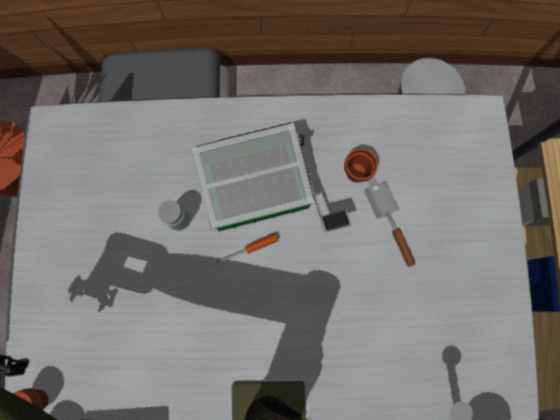

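The top view shows the caddy, with the black pad at about (336,220), its lever to the left of it, the pot at (361,165), the trowel at (390,220) and the screwdriver at (250,247). The scene view agrees, with the pad at about (260,168). Next I'll locate the pad and the yaw.

```bash
cat > h.py <<'E'
import numpy as np, cv2
from plant import bot
def ray(n,px):
    c=bot.camera_params(n);K=np.array([[c['fx'],0,c['cx']],[0,c['fy'],c['cy']],[0,0,1]])
    u=cv2.undistortPoints(np.array(px,float).reshape(-1,1,2),K,np.array([c['k1'],0,0,0])).reshape(-1,2)
    W=c['world_to_cam'];d=np.c_[u[:,0],-u[:,1],-np.ones(len(u))]@W[:3,:3]
    return -W[:3,:3].T@W[:3,3],d
def onz(n,px,z):
    o,d=ray(n,px);return o+d*((z-o[2])/d[:,2])[:,None]
def proj(n,P):
    c=bot.camera_params(n);K=np.array([[c['fx'],0,c['cx']],[0,c['fy'],c['cy']],[0,0,1]])
    W=c['world_to_cam'];q=np.atleast_2d(P)@W[:3,:3].T+W[:3,3]
    return cv2.projectPoints(np.c_[q[:,0],-q[:,1],-q[:,2]],np.zeros(3),np.zeros(3),K,np.array([c['k1'],0,0,0]))[0].reshape(-1,2)
E
python3 - <<'E'
from h import *
np.set_printoptions(precision=1,suppress=True)
cs={}
for n,(x0,y0,x1,y1) in {"top":(318,205,355,236),"scene":(243,155,276,182)}.items():
    im=cv2.imread(f"pics/{n}0.png"); v=im.max(2)[y0:y1,x0:x1]
    m=(v<60).astype(np.uint8)
    c=max(cv2.findContours(m,0,1)[0],key=cv2.contourArea)
    r=cv2.minAreaRect(c); M=cv2.moments(m*0+cv2.drawContours(m*0,[c],-1,1,-1),True)
    ctr=np.array([M['m10']/M['m00']+x0,M['m01']/M['m00']+y0]); b=cv2.boxPoints(r)+[x0,y0]
    print(n,ctr,M['m00'],r[1:],onz(n,ctr,131)); print(b,onz(n,b,131)); cs[n]=ctr
    cv2.imwrite(f"pics/{n}_c.png",cv2.resize(im[y0-35:y1+35,x0-45:x1+45],None,fx=5,fy=5,interpolation=2))
(o1,d1),(o2,d2)=[ray(n,cs[n]) for n in cs]
t=np.linalg.lstsq(np.c_[d1[0],-d2[0]],o2-o1,rcond=None)[0]
print("tri",o1+d1[0]*t[0],o2+d2[0]*t[1])
# lid front edge & right edge, top view
print(onz("top",[[218,229],[311,205]],105)[:, :2],onz("top",[[193,149],[294,123]],144)[:,:2])
E
python3 -c "
import cv2,numpy as np
a=cv2.imread('pics/top_c.png');b=cv2.imread('pics/scene_c.png')
h=480;cv2.imwrite('pics/c.png',np.hstack([cv2.resize(x,(390,h*390//400)) for x in(a,b)]))"
```

```text
top [335.5 219.9] 336.0 ((14.834939002990723, 23.351293563842773), 74.05460357666016) [[ 539.7 -194.1  131. ]]
[[322.1 215.8]
 [344.5 209.4]
 [348.6 223.7]
 [326.2 230.1]] [[ 551.7 -158.5  131. ]
 [ 568.  -220.1  131. ]
 [ 528.6 -229.1  131. ]
 [ 512.6 -167.9  131. ]]
scene [259.3 167.8] 178.0 ((19.399999618530273, 12.80000114440918), 36.86989974975586) [[ 542.1 -189.8  131. ]]
[[247.4 166.8]
 [255.1 156.6]
 [270.6 168.2]
 [262.9 178.4]] [[ 569.7 -212.2  131. ]
 [ 524.5 -254.2  131. ]
 [ 514.9 -171.5  131. ]
 [ 558.6 -134.   131. ]]
tri [ 540.3 -194.5  128. ] [ 539.9 -194.3  127.9]
[[ 526.   125.5]
 [ 587.8 -131.7]] [[745.4 192. ]
 [815.5 -90. ]]
```

View pics/c.png

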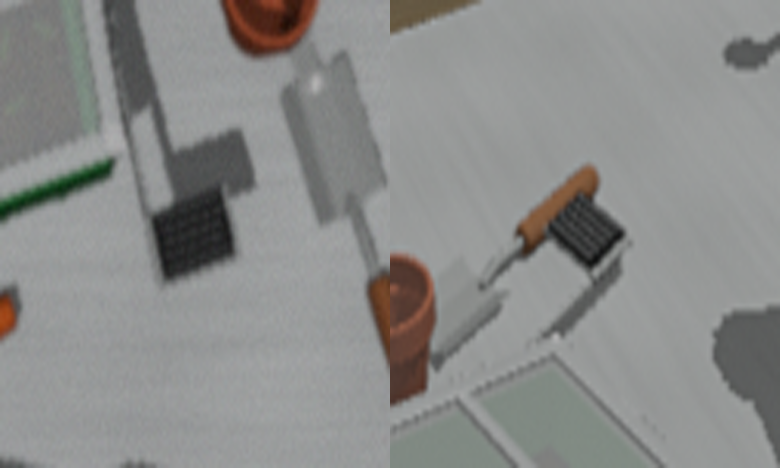

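The triangulated pad centre is (540,-194), which agrees with the given 131 mm height. The caddy yaw is about 14°. The crops show the pad clear of the trowel and the pot. I'll move over with the fingers shutting.

```bash
python3 -m crank '[[-1,0,-0.9,0,0,0,-1],[-2,0,-1.7,0,0,0,-1],[-3,0,-2.55,0,0,0,-1],[-3,0,-2.55,0,0,0,-1],[-3,0,-2.55,0,0,0,-1],[-3,0,-2.55,0,0,0,-1],[-3,0,-2.55,0,0,0,-1],[-3,0,-2.55,0,0,0,-1],[-3,0,-2.55,0,0,0,-1],[-3,0,-2.55,0,0,0,-1],[-3,0,-2.55,0,0,0,-1],[-3,0,-2.55,0,0,0,-1],[-3,0,-2.55,0,0,0,-1],[-3,0,-2.55,0,0,0,-1],[-3,0,-2.55,0,0,0,-1],[-3,0,-2.55,0,0,0,-1],[-3,0,-2.55,0,0,0,-1],[-2,0,-1.7,0,0,0,-1],[-1,0,-0.9,0,0,0,-1],[0,0,0,0,0,0,-1]]'
```

```text
t: 1.77
tool_pos: [457.6, -40.7, 203.5]
tool_rot: [[0.303, -0.003, -0.953], [0.953, -0.014, 0.303], [-0.014, -1.0, -0.001]]
force: [-0.6, 0.1, -0.9]
width: -0.3
```

```bash
python3 -m crank '[[-1.5,-0.1,-1.5,0,0,0,-1],[-2.4,-0.1,-2.5,0,0,0,-1],[-2.4,-0.1,-2.5,0,0,0,-1],[-2.4,-0.1,-2.5,0,0,0,-1],[-1.8,0,-1.9,0,0,0,-1],[-1,0,-1,0,0,0,-1],[0,0,0,0,-0.11,0,-1],[0,0,0,0,-0.11,0,-1],[0,0,0,0,-0.11,0,-1],[0,0,0,0,-0.11,0,-1],[0,0,0,0,-0.11,0,-1],[0,0,0,0,0,0,-1]]'
```

```text
t: 2.77
tool_pos: [530.1, -184.8, 203.6]
tool_rot: [[-0.268, -0.015, -0.963], [0.963, -0.006, -0.268], [-0.001, -1.0, 0.016]]
force: [-0.7, 0.0, -0.1]
width: -0.1
```

```bash
python3 -m crank '[[-0.4,1,-0.3,0,0,0,-1],[-0.4,1,-0.3,0,0,0,-1],[-0.3,1,-0.1,0,0,0,-1],[0,1,0,0,0,0,-1],[0,1,0,0,0,0,-1],[0,0.5,0,0,0,0,-1],[0,0.1,0,0,0,0,-1]]'
python3 - <<'E'
from h import *
a=bot.snapshot("top")[170:270,280:400,::-1];b=bot.snapshot("scene")[110:210,200:320,::-1]
cv2.imwrite("pics/d.png",np.hstack([cv2.resize(x,(390,325),interpolation=2) for x in(a,b)]))
s=bot.state();print(s['tool_pos'],s['force'])
E
```

```text
t: 3.35
tool_pos: [537.8, -191.6, 139.4]
tool_rot: [[-0.261, -0.019, -0.965], [0.965, -0.003, -0.261], [0.002, -1.0, 0.019]]
force: [-0.6, 0.2, 0.1]
width: -0.2
[ 538.09976463 -191.76430357  140.41335126] [ 0.87842014  0.97718545 -0.81878014]
```

View pics/d.png

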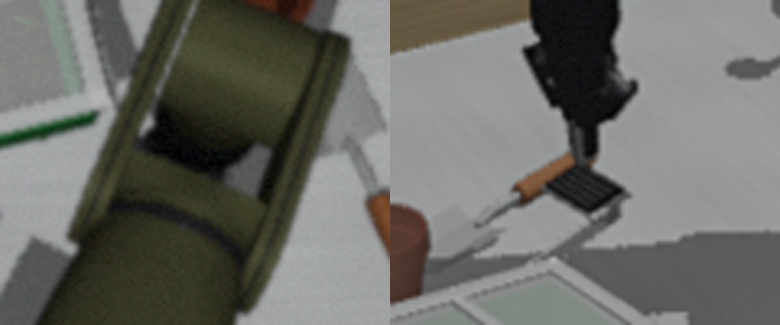

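The scene crop shows the fingertips just above the pad's middle (crop about (585,160)), with nothing else near. Pressing now.

```bash
python3 -m crank '[[0,0.3,0,0,0,0,-1],[0,0.3,0,0,0,0,-1],[0,0.3,0,0,0,0,-1],[0,0.3,0,0,0,0,-1],[0,0.3,0,0,0,0,-1],[0,0.3,0,0,0,0,-1],[0,0.3,0.03,0,0,0,-1],[0,0.3,0.03,0,0,0,-1],[0,0.3,0.03,0,0,0,-1],[0,0.3,0.03,0,0,0,-1]]'
```

```text
t: 4.28
tool_pos: [538.7, -193.4, 111.8]
tool_rot: [[-0.261, -0.011, -0.965], [0.965, -0.007, -0.261], [-0.004, -1.0, 0.012]]
force: [-2.7, 0.4, 12.6]
width: 0.4
```

```bash
python3 -m crank '[[0,0.3,0.05,0,0,0,-1],[0,0.3,0.05,0,0,0,-1],[0,0.3,0.05,0,0,0,-1],[0,0.3,0.05,0,0,0,-1],[0,0.3,0.05,0,0,0,-1],[0,0.3,0.05,0,0,0,-1],[0,0.3,0.05,0,0,0,-1],[0,0.3,0.05,0,0,0,-1],[0,0.3,0.05,0,0,0,-1],[0,0.3,0.05,0,0,0,-1],[0,0.2,0.05,0,0,0,-1],[0,0.2,0.05,0,0,0,-1]]'
```

```text
t: 5.28
tool_pos: [535.6, -194.1, 99.1]
tool_rot: [[-0.261, -0.009, -0.965], [0.965, -0.004, -0.261], [-0.001, -1.0, 0.009]]
force: [-3.7, 1.9, 8.5]
width: -0.3
```

```bash
python3 -m crank '[[0,0.4,0.02,0,0,0,-1],[0,0.4,0.02,0,0,0,-1],[0,0.4,0.02,0,0,0,-1],[0,0.4,0.02,0,0,0,-1],[0,0.4,0.02,0,0,0,-1],[0,0.4,0.02,0,0,0,-1],[0,0.4,0.02,0,0,0,-1],[0,0.4,0.02,0,0,0,-1]]'
```

```text
t: 5.95
tool_pos: [533.4, -194.8, 81.7]
tool_rot: [[-0.261, -0.014, -0.965], [0.965, -0.003, -0.261], [0.001, -1.0, 0.014]]
force: [-5.8, 3.1, 10.1]
width: -0.2
```

```bash
python3 -m crank '[[0,0.4,0,0,0,0,-1],[0,0.4,0,0,0,0,-1],[0,0.4,0,0,0,0,-1],[0,0.4,0,0,0,0,-1],[0,0.4,0,0,0,0,-1],[0,0.4,0,0,0,0,-1]]'
python3 - <<'E'
from h import *
cv2.imwrite("pics/e.png",cv2.resize(bot.snapshot("scene")[100:320,140:400,::-1],None,fx=2.5,fy=2.5,interpolation=2))
s=bot.state();print(s['tool_pos'],s['force'])
E
```

```text
t: 6.45
tool_pos: [532.4, -195.1, 67.6]
tool_rot: [[-0.262, -0.019, -0.965], [0.965, -0.002, -0.262], [0.003, -1.0, 0.019]]
force: [-5.5, 2.1, 9.0]
width: -0.2
[ 532.32356486 -195.00327821   66.91805019] [-2.58350143  1.20632112  5.46989607]
```

View pics/e.png

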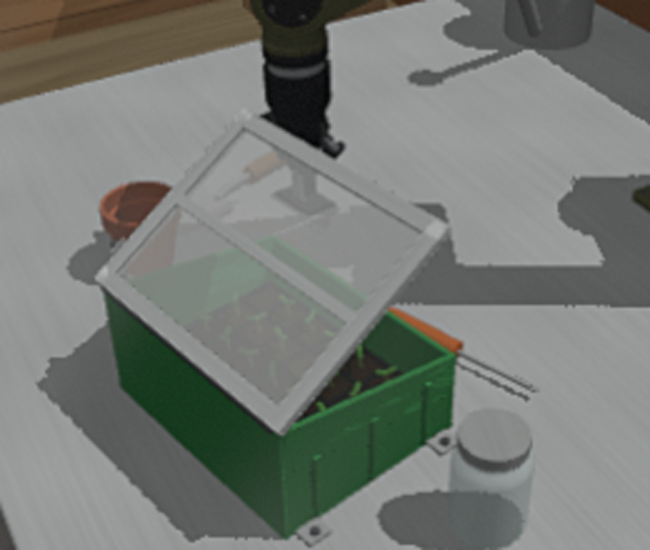

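The lid is up, with its front corners at about crop (437,232) and (248,118). I'll compare them with the predicted lid angle.

Run:
```python
from h import *
a=np.radians(14.5);R=np.array([[np.cos(a),-np.sin(a)],[np.sin(a),np.cos(a)]])
o=np.array([540,-194])-R@[-184,-185]
for th in(0,.6,.7,.8,.85,.9,.937):
    f=th-.148; P=[]
    for y in(146,-146):
        q=o+R@[110-230*np.cos(f),y];P.append([*q,139+230*np.sin(f)])
    print(th,((proj("scene",P)-[140,100])*2.5).round().tolist())
```

```text
0 [[472.0, 344.0], [277.0, 222.0]]
0.6 [[464.0, 238.0], [255.0, 123.0]]
0.7 [[457.0, 224.0], [246.0, 109.0]]
0.8 [[447.0, 212.0], [234.0, 97.0]]
0.85 [[442.0, 206.0], [228.0, 92.0]]
0.9 [[436.0, 201.0], [221.0, 86.0]]
0.937 [[431.0, 198.0], [216.0, 83.0]]
```

Allowing for the offset seen in the closed view, the lid reads only about 0.7, and the force shows no stop yet. I'll press further.

```bash
python3 -m crank '[[0,0.4,0,0,0,0,-1],[0,0.4,0,0,0,0,-1],[0,0.4,0,0,0,0,-1],[0,0.4,0,0,0,0,-1],[0,0.4,0,0,0,0,-1]]'
python3 - <<'E'
from h import *
cv2.imwrite("pics/f.png",cv2.resize(bot.snapshot("scene")[100:280,160:360,::-1],None,fx=3,fy=3,interpolation=2))
s=bot.state();print(s['tool_pos'],s['force'])
E
```

```text
t: 6.92
tool_pos: [532.7, -195.0, 54.7]
tool_rot: [[-0.263, -0.02, -0.965], [0.965, -0.001, -0.263], [0.004, -1.0, 0.02]]
force: [-7.3, 3.3, 24.1]
width: -0.0
[ 532.6891209  -195.00725782   55.06714845] [-6.1145984   3.22494816 11.46322424]
```

View pics/f.png

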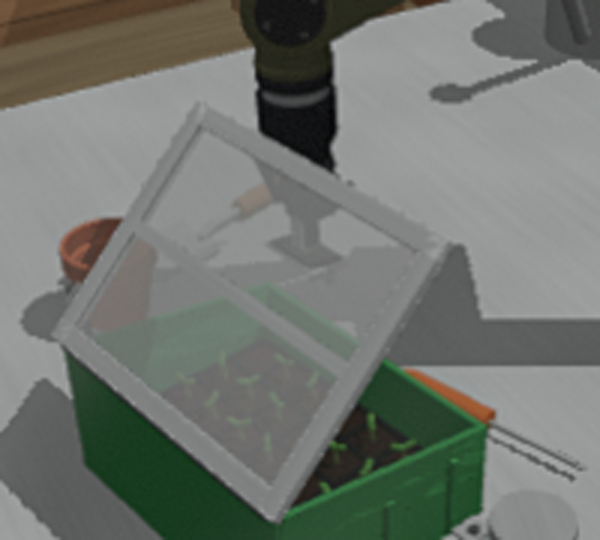

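The force rise to 24 N and the left front corner at about crop (447,242) put the lid at about 0.9 or more, at the stop. I'll hold with a steady press.

```bash
python3 -m crank '[[0,0.4,0,0,0,0,-1],[0,0.4,0,0,0,0,-1],[0,0.4,0,0,0,0,-1],[0,0.4,0,0,0,0,-1],[0,0.4,0,0,0,0,-1],[0,0.4,0,0,0,0,-1],[0,0.4,0,0,0,0,-1],[0,0.4,0,0,0,0,-1],[0,0.4,0,0,0,0,-1],[0,0.4,0,0,0,0,-1]]'
python3 - <<'E'
from h import *
cv2.imwrite("pics/g.png",cv2.resize(bot.snapshot("scene")[100:280,160:360,::-1],None,fx=3,fy=3,interpolation=2))
s=bot.state();print(s['tool_pos'],s['force'])
E
```

```text
t: 7.8
tool_pos: [532.5, -195.0, 54.9]
tool_rot: [[-0.265, -0.036, -0.963], [0.964, 0.004, -0.266], [0.014, -0.999, 0.034]]
force: [-11.1, 5.3, 22.6]
width: 0.0
[ 532.4902928  -194.98079887   54.85320125] [-11.78541607   5.0415681   21.92702947]
```

View pics/g.png

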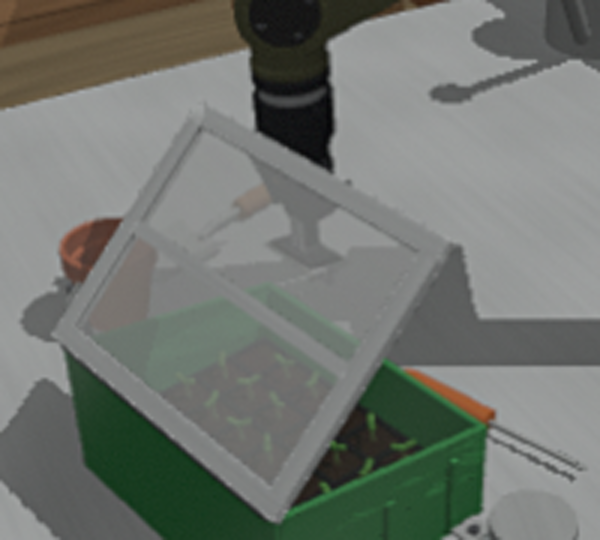

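Pose and lid are unchanged, with about 22 N against the stop. I'll hold on, trim the slight tilt, and check the lid angle from the lid's left edge: hinge corner at crop (278,520), front corner at (450,243).

```bash
python3 -m crank '[[0,0.4,0,-0.003,0,0,-1],[0,0.4,0,-0.003,0,0,-1],[0,0.4,0,-0.003,0,0,-1],[0,0.4,0,-0.003,0,0,-1],[0,0.4,0,-0.003,0,0,-1],[0,0.4,0,-0.003,0,0,-1],[0,0.4,0,-0.003,0,0,-1],[0,0.4,0,-0.003,0,0,-1],[0,0.4,0,-0.003,0,0,-1],[0,0.4,0,-0.003,0,0,-1],[0,0.4,0,-0.003,0,0,-1],[0,0.4,0,-0.003,0,0,-1],[0,0.4,0,-0.003,0,0,-1],[0,0.4,0,-0.003,0,0,-1],[0,0.4,0,-0.003,0,0,-1],[0,0.4,0,-0.003,0,0,-1],[0,0.4,0,-0.003,0,0,-1],[0,0.4,0,-0.003,0,0,-1],[0,0.4,0,-0.003,0,0,-1],[0,0.4,0,-0.003,0,0,-1]]'
python3 - <<'E'
from h import *
a=np.radians(14);R=np.array([[np.cos(a),-np.sin(a)],[np.sin(a),np.cos(a)]])
o=np.array([540,-194])-R@[-184,-185]
for th in(0,.7,.8,.85,.9,.937):
    f=th-.148;P=[[*(o+R@[110-r*np.cos(f),146]),139+r*np.sin(f)] for r in(0,230)]
    p=proj("scene",P);print(th,((p-[160,100])*3).round().tolist(),((p[1]-p[0])*3).round())
E
```

```text
t: 9.52
tool_pos: [533.2, -194.5, 54.6]
tool_rot: [[-0.274, -0.002, -0.962], [0.961, 0.03, -0.273], [0.03, -1.0, -0.006]]
force: [-11.2, 4.5, 21.4]
width: -0.0
0 [[284.0, 524.0], [504.0, 415.0]] [ 220. -110.]
0.7 [[284.0, 524.0], [485.0, 270.0]] [ 201. -254.]
0.8 [[284.0, 524.0], [473.0, 255.0]] [ 189. -269.]
0.85 [[284.0, 524.0], [466.0, 249.0]] [ 183. -275.]
0.9 [[284.0, 524.0], [459.0, 243.0]] [ 175. -281.]
0.937 [[284.0, 524.0], [453.0, 238.0]] [ 170. -286.]
```

The lid angle comes out at about 0.92, so it is fully open. I'll finish the hold and then begin easing up.

```bash
python3 -m crank '[[0,0.4,0,0,0,0,-1],[0,0.4,0,0,0,0,-1],[0,0.4,0,0,0,0,-1],[0,0.4,0,0,0,0,-1],[0,0.4,0,0,0,0,-1],[0,0.4,0,0,0,0,-1],[0,0.4,0,0,0,0,-1],[0,0.4,0,0,0,0,-1],[0,0.4,0,0,0,0,-1],[0,0.4,0,0,0,0,-1],[0,0.4,0,0,0,0,-1],[0,0.4,0,0,0,0,-1],[0,0.4,0,0,0,0,-1],[0,0.4,0,0,0,0,-1],[0,0.4,0,0,0,0,-1]]'
```

```text
t: 10.77
tool_pos: [532.8, -194.5, 54.8]
tool_rot: [[-0.281, -0.025, -0.96], [0.959, 0.036, -0.281], [0.041, -0.999, 0.014]]
force: [-12.0, 4.8, 22.9]
width: -0.4
```

```bash
python3 -m crank '[[0,0.3,0,0,0,0,-1],[0,0.25,0,0,0,0,-1],[0,0.2,0,0,0,0,-1],[0,0.15,0,0,0,0,-1],[0,0.1,0,0,0,0,-1],[0,0.1,0,0,0,0,-1]]'
```

```text
t: 11.27
tool_pos: [532.5, -194.3, 55.6]
tool_rot: [[-0.282, -0.029, -0.959], [0.959, 0.037, -0.283], [0.043, -0.999, 0.017]]
force: [-3.6, 2.1, 4.8]
width: -0.2
```

```bash
python3 -m crank '[[0,0,0,0,0,0,-1],[0,0,0,0,0,0,-1],[0,-0.1,0,0,0,0,-1],[0,-0.1,0,0,0,0,-1],[0,-0.1,0,0,0,0,-1],[0,-0.1,0,0,0,0,-1]]'
```

```text
t: 11.77
tool_pos: [532.1, -194.4, 64.3]
tool_rot: [[-0.282, -0.031, -0.959], [0.958, 0.038, -0.283], [0.045, -0.999, 0.019]]
force: [-3.2, 1.4, 6.0]
width: -0.1
```

```bash
python3 -m crank '[[0,-0.05,-0.02,0,0,0,-1],[0,-0.05,-0.02,0,0,0,-1],[0,-0.05,-0.02,0,0,0,-1],[0,-0.05,-0.02,0,0,0,-1],[0,-0.05,-0.02,0,0,0,-1],[0,-0.05,-0.02,0,0,0,-1],[0,-0.05,-0.02,0,0,0,-1],[0,-0.05,-0.02,0,0,0,-1],[0,-0.05,-0.02,0,0,0,-1],[0,-0.05,-0.02,0,0,0,-1]]'
```

```text
t: 12.6
tool_pos: [532.7, -194.2, 80.1]
tool_rot: [[-0.283, -0.039, -0.958], [0.958, 0.039, -0.284], [0.049, -0.998, 0.026]]
force: [-3.9, 1.9, 7.4]
width: -0.3
```

```bash
python3 -m crank '[[0,-0.05,-0.03,0,0,0,-1],[0,-0.05,-0.03,0,0,0,-1],[0,-0.05,-0.03,0,0,0,-1],[0,-0.05,-0.03,0,0,0,-1],[0,-0.05,-0.03,0,0,0,-1],[0,-0.05,-0.03,0,0,0,-1],[0,-0.05,-0.03,0,0,0,-1],[0,-0.03,-0.03,0,0,0,-1],[0,-0.03,-0.03,0,0,0,-1],[0,-0.03,-0.03,0,0,0,-1]]'
```

```text
t: 13.43
tool_pos: [535.5, -193.6, 97.9]
tool_rot: [[-0.283, -0.044, -0.958], [0.958, 0.041, -0.285], [0.051, -0.998, 0.03]]
force: [-3.6, 1.3, 7.0]
width: 0.2
```

```bash
python3 -m crank '[[0,0,-0.03,0,0,0,-1],[0,0,-0.03,0,0,0,-1],[0,0,-0.03,0,0,0,-1],[0,0,-0.03,0,0,0,-1],[0,0,-0.03,0,0,0,-1],[0,0,-0.03,0,0,0,-1],[0,0,-0.03,0,0,0,-1],[0,0,-0.03,0,0,0,-1]]'
```

```text
t: 14.1
tool_pos: [538.4, -192.9, 109.8]
tool_rot: [[-0.283, -0.045, -0.958], [0.958, 0.041, -0.285], [0.052, -0.998, 0.032]]
force: [-4.4, 1.4, 7.6]
width: -0.1
```

```bash
python3 -m crank '[[0,0,0,0,0,0,-1],[0,0,0,0,0,0,-1],[0,0,0,0,0,0,-1],[0,0,0,0,0,0,-1],[0,0,0,0,0,0,-1],[0,0,0,0,0,0,-1]]'
```

```text
t: 14.6
tool_pos: [539.8, -193.1, 112.2]
tool_rot: [[-0.283, -0.042, -0.958], [0.958, 0.04, -0.285], [0.051, -0.998, 0.029]]
force: [-0.6, -0.1, 3.2]
width: 0.1
```

```bash
python3 -m crank '[[0,0,0,0,0,0,-1],[0,0,0,0,0,0,-1],[0,-0.05,0,0,0,0,-1],[0,-0.05,0,0,0,0,-1],[0,-0.1,0,0,0,0,-1],[0,-0.1,0,0,0,0,-1],[0,-0.1,0,0,0,0,-1],[0,-0.1,0,0,0,0,-1]]'
python3 - <<'E'
from h import *
cv2.imwrite("pics/i.png",cv2.resize(bot.snapshot("scene")[110:310,160:360,::-1],None,fx=3,fy=3,interpolation=2))
s=bot.state();print(s['tool_pos'],s['force'])
E
```

```text
t: 15.27
tool_pos: [539.0, -193.0, 115.8]
tool_rot: [[-0.283, -0.045, -0.958], [0.958, 0.042, -0.285], [0.053, -0.998, 0.031]]
force: [-0.0, -0.5, -0.1]
width: 0.2
[ 539.1975308  -193.10941487  116.05453767] [0.25422859 0.21828166 1.12448172]
```

View pics/i.png

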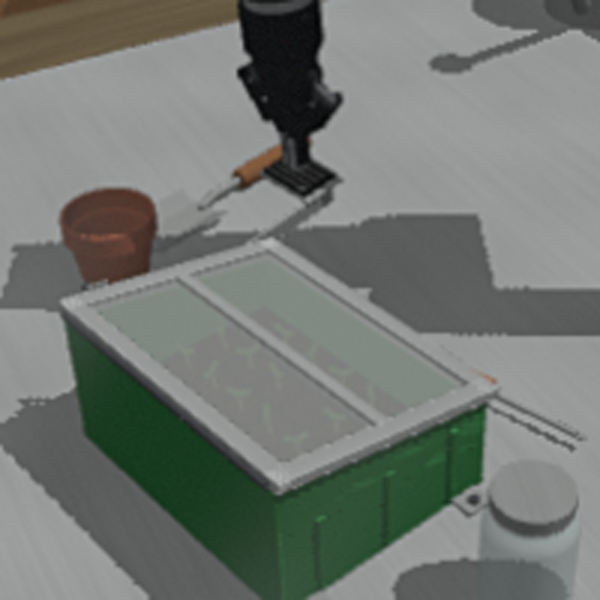

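The lid is closed (front-left corner at about crop (497,388), sitting on the rim) and the fingertips are unloaded. Retracting upward.

```bash
python3 -m crank '[[0,-0.3,0,0,0,0,-1],[0,-0.5,0,0,0,0,-1],[0,-1,0,0,0,0,-1],[0,-1,0,0,0,0,-1],[0,-1.5,0.3,0,0,0,-1],[0,-1.5,0.5,0,0,0,-1],[0,-1.5,1,0,0,0,-1],[0,-1.5,1.5,0,0,0,-1],[0,-1.5,1.5,0,0,0,-1],[0,-0.7,1,0,0,0,-1],[0,0,0.5,0,0,0,-1],[0,0,0,0,0,0,-1],[0,0,0,0,0,0,-1],[0,0,0,0,0,0,-1]]'
python3 - <<'E'
from h import *
im=bot.snapshot("scene")[:,:,::-1];cv2.imwrite("pics/j.png",np.hstack([cv2.resize(x[120:330,150:370],None,fx=1.8,fy=1.8,interpolation=2) for x in (cv2.imread("pics/scene0.png"),im)]))
s=bot.state();print(s['tool_pos'],s['force'],abs(s['qvel']).max())
E
```

```text
t: 16.48
tool_pos: [483.5, -217.3, 242.8]
tool_rot: [[-0.284, -0.036, -0.958], [0.958, 0.037, -0.285], [0.046, -0.999, 0.024]]
force: [-1.4, -0.4, 0.6]
width: 0.2
[ 483.41666179 -217.12678279  242.49724664] [ 0.29033182 -0.00486743 -1.02551823] 0.5155442150269443
```

View pics/j.png

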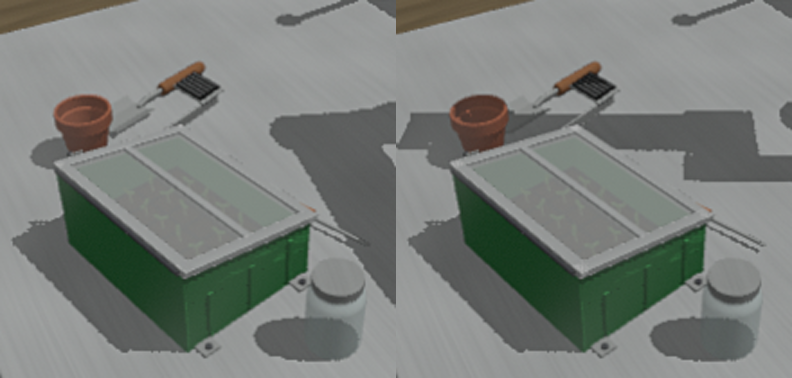

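The before and after views match: lid, pad, pot, jar, screwdriver and trowel are all where they started, and the hand is clear.

```bash
python3 -c "
from plant import bot
print(bot.finish_job())"
```

```text
the job is handed in; nothing more can be done
None
```

The lid was opened fully by the lever, held there for nearly 4 s, then eased shut, and the job is handed in. I pressed the paddle with the shut fingertips until the force rose at its stop. The lid read about 0.92 rad in the picture, and I held it at about 22 N. I let the lever up over about 3.5 s, retracted, and handed in at about 16.5 s.

**Last checks:** The fingertip force was about zero with the lid closed. The side-by-side view before and after showed lid, pad, pot, jar, screwdriver and trowel unmoved, and the hand clear.

**What disagreed or was not measured:**
- **Fingertip height:** the measured tool height on the pad was about 19 mm lower than the stated pad heights, both at the stop (55 instead of 74 mm) and at rest (112 instead of 131 mm). I relied on the force and the lid image instead.
- **Corner prediction:** my predicted lid corners were off by several pixels, so 0.92 rad is an estimate.
- **Lid speed:** I did not measure it. The lever rose at about 1.5 to 2 mm per row, which puts the lid at roughly 0.4 rad/s, under the 2 rad/s limit.

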